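# Dry-fit a cone former in its plaster press mould

### The arm

A 7-joint arm with a two-finger parallel gripper is mounted at the origin on the work surface. World frame = base frame: x ahead of the robot, y to its left, z up, the work surface at z = 0. Lengths are in m, angles in degrees, forces in N, time in s.
With the tool pointing down it reaches from about 0.425 to 1.025 m from the base axis. Payload 9.4 kg.
Tool frame: the origin (TCP) lies at the very end of the fingers, on their centre line; the grasp point (between the pads) lies 19 mm behind it; z points along the fingers, y is the line along which they close (so a half turn about z gives the same grasp; the last joint's range is limited). The gripper opens to 93 mm and grips with 3 to 60 N. Pads are 15 mm wide; open, the fingers measure 128 mm over their backs; the gripper's body (75 mm by 188 mm) begins 65 mm behind the grasp point.
Start: joints at [64.303, 34.337, -0.143, 91.639, 0.103, 54.024, -4.572], TCP at [0.263, -0.675, 0.219] pointing down, gripper open.
Joint ranges: [-147.43, 147.43], [-19.82, 112.94], [-74.19, 73.91], [6.32, 146.72], [-59.91, 239.91], [6.04, 106.73], [-150.56, 150.56]. Speed limits (degrees/s): [127.2, 127.2, 172.46, 172.46, 180, 180, 180].

### API

Orientations are given as a 3x3 rotation matrix whose columns are the frame's x, y, z axes.
In Python, from bench import robot gives the robot as it stands. Calls block until the motion is done:
- robot.reach(position, orientation): joint-space move of the TCP to a pose.
- robot.move_l(position, frame=None, max_speed=0.15): straight line of the TCP; frame=None keeps the orientation; max_speed is the mean speed in m/s.
- robot.move_joints(angles): joint-space move.
- robot.command_gripper(opening): finger opening in m; the grip force is fixed at half the most; returns when the fingers have stopped.
- robot.wait(seconds).
- robot.solve_ik(position, orientation): joint angles nearest the present ones, or None.
- robot.get_state(): the state.
- robot.read_camera(name): name is "scene" or "top" or "wrist"; returns (picture, depth): 400x640x3 uint8, red, green, blue; 400x640 float32, m along the optical axis (not along the pixel's ray), 0 where there is no reading.
- robot.camera_model(name): a dict with "K" (3x3 intrinsics, pixels), "R" (3x3) and "t" (3): a world point X has camera coordinates R X + t; the wrist camera has in their place "hand_eye" (4x4, takes a point from camera to tool coordinates, whose origin is the TCP and whose axes are the flange's). Camera axes: x right, y down, z forward; pixel columns grow to the right and rows downward; lengths in m; the calibration is good to about 2 mm. A picture is of the moment at which its call begins: read the wrist's pose just before it. camera_model takes no time and is no camera call.
A pose or a line that the arm cannot do raises robot.MotionError and nothing moves.
- robot.finish_job(): hands the job in; it is judged then, once.
The state is a dict: "t": time; "q": joint angles; "joint_vel": joint speeds; "joint_efforts": joint torques, N m; "tcp_pos": TCP position; "tool_rot": TCP orientation; "force": force on the tool from outside, world axes, zero at the start; "wrist_torque": the same for the moment, N m; "gripper_width": finger opening in m; "finger_force": force on a finger pad.
Only numpy, scipy, OpenCV 4.12 (cv2) and the standard library are available. Lean on these libraries where they do the work, as an engineer would, in place of code of your own. Each camera call takes 0.05 s, during which the arm holds its last target. There are 200 camera calls.

### The job

Before clay goes in, dry-fit the pressing tool: lower the wooden cone former with the yellow knob into the plaster mould with the yellow band, fully home so that its shoulder rests on the mould's rim. Then check that it rocks free: ease it up a little and tip it to one side by a good ten degrees while its cone is still in the mould, and set it back fully home and upright. Do not let it drop in from above, and leave the green-knobbed former where it stands.

Things in the scene. Friction and masses are not known exactly. Their poses are not given: they have to be found in the camera images.
- former_yellow: Loose wooden cone on its blunt tip, 0.2 kg. Origin: centre of the underside, z up its axis, round about z. Cone 46 mm diameter at z 0 to 80 mm at z 34 mm; flat shoulder 96 mm diameter, z 34-44 mm; upright yellow cylindrical knob to grip from above, 34 mm diameter, z 44-92 mm. This and the other three things may stand in any of four places.
- mould_yellow: White plaster block, fixed, 124 mm diameter, 48 mm high, yellow side band and top ring. Origin: centre of underside, z up. Conical cavity open on top: 50 mm diameter at its floor (z 12 mm), 86 mm at the rim (z 48 mm). Yellow former home: shoulder on the rim, its origin on this axis at z 14 mm, 3 mm play round the cone. Raised 15 mm, it has room to tip 15 degrees.
- former_green: Bystander, loose: a slimmer wooden former with a green knob (34 mm diameter, z = 44 to 92 mm); cone 34 mm diameter at the tip, shoulder 68 mm diameter, 92 mm high overall; origin at the centre of its underside. Leave it.
- mould_green: Bystander, fixed: a smaller white plaster mould, 100 mm diameter, 48 mm high, with a green band and ring, its cavity 60 mm wide at the rim: the green former's mate, too small for the yellow one. Origin at the centre of its underside.
Mind the look-alikes: they are no part of the job. Leave any purple look-alike of the former_yellow alone.

How it is judged:
By the outcome, as a careful person would: the job done as asked, in the order asked, and still so for the second after the job is handed in, with the robot touching nothing.
It also fails if it takes over 48 s, if anything falls off the work surface, if the arm or the gripper's body presses on something with over 40 N, if the wrist force passes 120 N, or if a joint passes its speed limit or range.

## Working session

There is one attempt and no reset: what is moved stays moved. The work goes in short steps, each a Python script; the robot and the scene stay as the last script left them, time stands still between calls to the robot, and variables do not carry over. Pictures are saved under pics/ and viewed, at most 10 in all, crops included, and the job is handed in when it is done.

```bash
mkdir -p pics; ls
python3 - <<'E'
from bench import robot
import cv2,numpy as np
for n in("top","scene"):
    p,d=robot.read_camera(n); cv2.imwrite(f"pics/{n}0.png",p[:,:,::-1]); np.savez(f"{n}0.npz",p=p,d=d)
    m=robot.camera_model(n); print(n,{k:np.round(v,3).tolist() for k,v in m.items()})
print(robot.camera_model("wrist")); s=robot.get_state(); print(s)
E
```

```text
pics
top {'K': [[364.458, 0.0, 319.086], [0.0, 364.458, 198.954], [0.0, 0.0, 1.0]], 'R': [[0.026, -1.0, -0.01], [-0.998, -0.025, -0.057], [0.057, 0.012, -0.998]], 't': [0.028, 0.464, 0.868]}
scene {'K': [[361.616, 0.0, 320.279], [0.0, 361.616, 199.586], [0.0, 0.0, 1.0]], 'R': [[0.573, 0.819, 0.013], [0.712, -0.49, -0.502], [-0.405, 0.297, -0.865]], 't': [-0.29, -0.318, 1.169]}
{'K': array([[357.29121089,   0.        , 319.43489546],
       [  0.        , 357.29121089, 195.39438702],
       [  0.        ,   0.        ,   1.        ]]), 'hand_eye': array([[-1.06071029e-05, -9.64363273e-01, -2.64581704e-01,
         7.34675656e-02],
       [ 9.99998855e-01,  3.90104542e-04, -1.46196648e-03,
        -4.68113252e-04],
       [ 1.51308131e-03, -2.64581417e-01,  9.64362165e-01,
        -1.66813975e-01],
       [ 0.00000000e+00,  0.00000000e+00,  0.00000000e+00,
         1.00000000e+00]])}
{'t': 0.1, 'q': array([64.30366425, 34.37931519, -0.14552854, 91.67641497,  0.10426013,
       54.02467591, -4.57129283]), 'joint_vel': array([-0.13329376, -0.09158201,  0.04457142, -0.11790509,  0.03391743,
       -0.00350492,  0.06343679]), 'joint_efforts': array([ 6.29057686e-03, -7.66549230e+01,  1.50293615e+00, -2.52936405e+01,
       -5.22330520e-02,  1.35873986e-02,  7.84025406e-05]), 'tcp_pos': array([ 0.26319593, -0.67506305,  0.21785376]), 'tool_rot': array([[ 9.31649881e-01,  3.63356690e-01, -6.44699464e-04],
       [ 3.63357232e-01, -9.31649061e-01,  1.24450804e-03],
       [-1.48433330e-04, -1.39370198e-03, -9.99999018e-01]]), 'force': array([-0.03333793,  0.36844326,  0.53368112]), 'wrist_torque': array([ 0.02242791,  0.0375389 , -0.003581  ]), 'finger_force': 0.0, 'gripper_width': 0.09265201839096167}
```

View pics/top0.png

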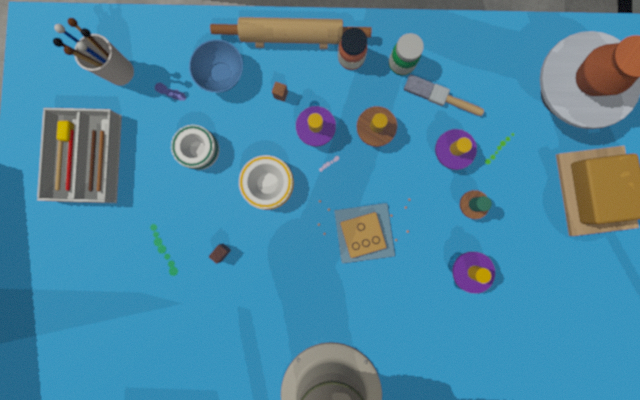

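View pics/scene0.png

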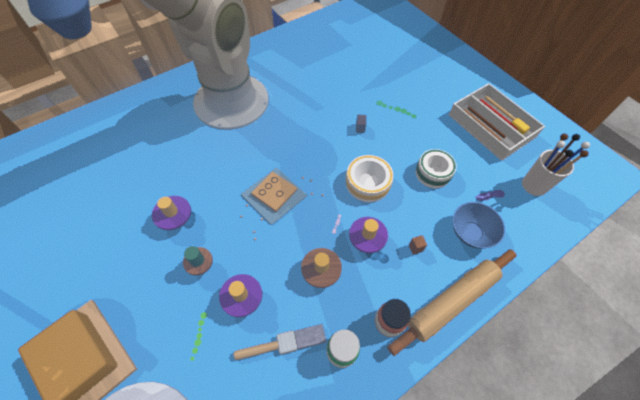

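The top picture shows four yellow-knobbed things. Those at (316,126), (455,150) and (474,272) have purple bodies and are look-alikes. The one at (377,126) has bare wood with a yellow knob, which fits the description. The yellow-banded mould is at (266,182), green-banded mould at (194,147), green former at (476,205). Next I'll confirm with a crop and measure.

```bash
cat > h.py <<'E'
import numpy as np,cv2
from scipy.optimize import least_squares
def cloud(d,K,R,t):
    v,u=np.mgrid[:d.shape[0],:d.shape[1]]
    c=np.stack([(u-K[0,2])/K[0,0]*d,(v-K[1,2])/K[1,1]*d,d],-1)
    X=(c-t)@R; X[d<=0]=np.nan; return X
def slab(X,c,z0,z1,r):
    P=X.reshape(-1,3); P=P[np.isfinite(P[:,0])]
    return P[(P[:,2]>z0)&(P[:,2]<z1)&(np.hypot(*(P[:,:2]-c).T)<r)]
def circ(P):
    (x,y),r=cv2.minEnclosingCircle(P[:,:2].astype(np.float32)); return np.round([x,y,r,*np.median(P,0)],4)
def wrist(robot):
    s=robot.get_state(); p,d=robot.read_camera("wrist"); m=robot.camera_model("wrist")
    H=m["hand_eye"]; Rw=s["tool_rot"]@H[:3,:3]; o=s["tool_rot"]@H[:3,3]+s["tcp_pos"]
    return p,d,m["K"],Rw.T,-Rw.T@o
E
python3 - <<'E'
from bench import robot
from h import *
px={"top":{"F":(377,126),"M":(266,182)},"scene":{"F":(322,266),"M":(370,178)}}
for n in px:
    z=np.load(n+"0.npz"); m=robot.camera_model(n); X=cloud(z["d"],m["K"],m["R"],m["t"])
    for k,(u,v) in px[n].items():
        c=np.nanmedian(X[v-12:v+13,u-12:u+13].reshape(-1,3),0)[:2]
        for z0,z1,r in ((.036,.056,.09),(.08,.1,.06)):
            P=slab(X,c,z0,z1,r); print(n,k,z0,len(P),circ(P) if len(P)>3 else "")
    for k,(u,v) in {"GF":(476,205),"GM":(194,147),"P1":(316,126),"P2":(455,150),"sand":(362,236),"jar":(353,48)}.items():
        if n=="top": print(k,np.round(X[v,u],3))
p=np.load("top0.npz")["p"][80:240,150:520,::-1]
cv2.imwrite("pics/crop1.png",cv2.resize(p,None,fx=2.1,fy=2.1,interpolation=cv2.INTER_CUBIC))
E
```

```text
top F 0.036 1060 [ 0.6386 -0.0916  0.0482  0.6322 -0.0874  0.0448]
top F 0.08 196 [ 0.6381 -0.0914  0.0168  0.6373 -0.0912  0.0922]
top M 0.036 1473 [0.499  0.1661 0.0629 0.4991 0.1674 0.0483]
top M 0.08 0 
GF [ 0.454 -0.306  0.088]
GM [0.582 0.35  0.013]
P1 [0.621 0.051 0.091]
P2 [ 0.578 -0.265  0.072]
sand [ 0.377 -0.064  0.02 ]
jar [ 0.802 -0.028  0.09 ]
scene F 0.036 1042 [ 0.6362 -0.089   0.0484  0.6445 -0.0967  0.0444]
scene F 0.08 189 [ 0.636  -0.0893  0.0177  0.6387 -0.0906  0.0922]
scene M 0.036 1016 [0.4977 0.1686 0.064  0.4974 0.1687 0.0483]
scene M 0.08 0
```

View pics/crop1.png

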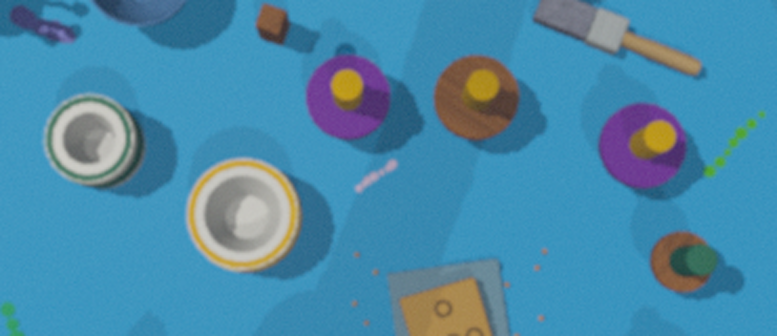

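The crop confirms it: wooden body with yellow knob at crop (477,97), while its neighbours at (348,97) and (642,145) are purple. The yellow-ringed mould is at crop (243,214). Next I'll refine both positions with the wrist camera and check that the IK is feasible.

```bash
cat >> h.py <<'E'
R0=np.array([[0,1,0],[1,0,0],[0,0,-1.]])
def tilt(a): # rotate about world y by a deg: top goes to +x
    return cv2.Rodrigues(np.array([0,np.radians(a),0]))[0]
E
python3 - <<'E'
from bench import robot
from h import *
M=np.array([.498,.167]);F=np.array([.637,-.090])
def look(c,tag,off=-.0):
    robot.reach([c[0],c[1],.22],R0); robot.wait(.3)
    p,d,K,R,t=wrist(robot); X=cloud(d,K,R,t); cv2.imwrite(f"pics/w{tag}.png",p[:,:,::-1])
    for z0,z1,r in ((.038,.054,.075),(.084,.1,.03)):
        P=slab(X,c,z0,z1,r)
        if len(P)>20: print(tag,z0,len(P),circ(P))
look(M,"M")
for a in(0,13.5,-13.5): print(a,robot.solve_ik([M[0]+np.sin(np.radians(a))*.04,M[1],.085],tilt(a)@R0))
look(F,"F")
s=robot.get_state();print(s["t"],s["q"],s["tcp_pos"],s["force"])
E
```

```text
M 0.038 8219 [0.4969 0.1674 0.0623 0.4966 0.1699 0.0487]
0 [ -5.4330999   34.62428354 -27.71626662 122.95999191  32.37626143
  29.5714707  -57.68776845]
13.5 [  1.09501884  40.94849602 -34.14438777 111.98745927  21.076354
  46.866939   -44.77275296]
-13.5 [-31.02255623  30.28161768   2.10380781 135.12272435  63.11206009
   6.17192131 -91.72292441]
F 0.038 5866 [ 0.6359 -0.09    0.048   0.6363 -0.0827  0.0447]
F 0.084 1212 [ 0.6359 -0.0903  0.0171  0.6364 -0.0889  0.0925]
4.9917 [ 24.93012125  31.94424676 -33.57443948 101.40349199  21.45801359
  53.12742365 -17.66077456] [ 0.63697317 -0.08919297  0.22019605] [ 0.45993466 -1.11472461  0.10168354]
```

Run:
```python
from bench import robot
from h import *
f=lambda:(lambda s:print(round(s["t"],2),np.round(s["tcp_pos"],4),np.round(s["force"],1),round(s["gripper_width"],4),round(s["finger_force"],1)))(robot.get_state())
robot.reach([.636,-.090,.125],R0); robot.move_l([.636,-.090,.054],R0,.1); robot.wait(.3); f()
robot.command_gripper(.02); robot.wait(.3); f()
robot.move_l([.636,-.090,.13],None,.1); f()
robot.reach([.4970,.1675,.16],R0); robot.wait(.4); f()
for n in("top","scene"):
    p,d=robot.read_camera(n); m=robot.camera_model(n); cv2.imwrite(f"pics/{n}1.png",p[:,:,::-1]); X=cloud(d,m["K"],m["R"],m["t"])
    P=slab(X,[.497,.1675],.13,.17,.06); 
    print(n,len(P)); 
    P=P[(np.abs(P[:,2]-.15)<.006)&(np.hypot(P[:,0]-.497,P[:,1]-.1675)>.025)]; print(len(P),circ(P) if len(P)>5 else "")
```

```text
6.62 [ 0.6362 -0.0901  0.0545] [ 0.3 -0.1 -0.3] 0.093 0.0
7.88 [ 0.636 -0.09   0.054] [ 0.3 -0.1 -0.8] 0.0336 30.0
8.78 [ 0.6356 -0.0902  0.1295] [ 0.1 -0.3 -2.8] 0.0332 30.0
10.32 [0.4972 0.1671 0.1599] [ 0.3 -0.1 -2.3] 0.0333 30.0
top 0
0 
scene 697
534 [0.4975 0.1666 0.0485 0.5156 0.1479 0.1506]
```

View pics/scene1.png

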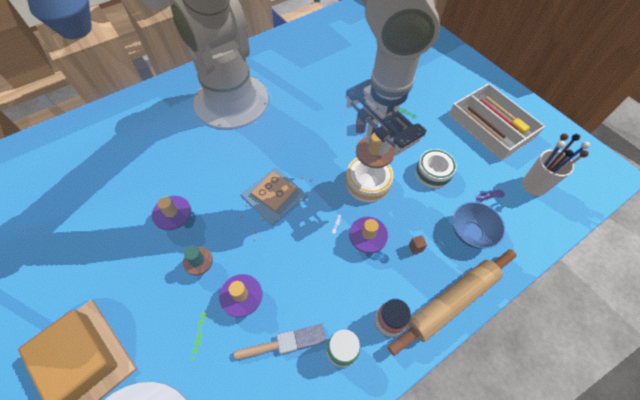

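The former is held level at (376,150), right above the yellow mould at (370,178). Next I'll lower it slowly, watching the force.

Run:
```python
from bench import robot
from h import *
def f():
    s=robot.get_state();print(round(s["t"],2),np.round(s["tcp_pos"],4),np.round(s["force"],1),round(s["gripper_width"],4));return s
x,y=.497,.168
robot.move_l([x,y,.105],R0,.08); f()
for z in(.09,.08,.073,.070,.069,.068,.0675,.067):
    robot.move_l([x,y,z],R0,.04); robot.wait(.1); s=f()
    if s["force"][2]>8 or np.hypot(*s["force"][:2])>8: break
```

```text
11.26 [0.4972 0.1682 0.1052] [ 0.3 -0.2 -2.4] 0.0334
11.88 [0.4971 0.1681 0.0901] [-0.2 -0.2 -2.6] 0.0332
12.38 [0.497  0.1681 0.08  ] [-0.7 -0.1 -2.6] 0.033
12.81 [0.497  0.1681 0.073 ] [ 0.4  0.3 -2.7] 0.0335
13.16 [0.497 0.168 0.07 ] [ 0.5 -0.2 -2.3] 0.0333
13.51 [0.497 0.168 0.069] [-0.8  0.6 -2.6] 0.0334
13.86 [0.497 0.168 0.068] [ 0.3 -0.5 -2.3] 0.0335
14.21 [0.497  0.168  0.0679] [-1.6 -1.2  5.4] 0.0332
14.56 [0.497  0.168  0.0678] [-2.7 -1.3 13.1] 0.0331
```

It is fully home: contact at TCP z 0.068, as predicted, with 13 N. Now the rocking check.

Run:
```python
from bench import robot
from h import *
def f():
    s=robot.get_state();print(round(s["t"],2),np.round(s["tcp_pos"],4),np.round(s["force"],1),np.round(s["tool_rot"][:,2],3),round(s["gripper_width"],4));return s
x,y=.497,.168; piv=np.array([x,y,.049])
robot.move_l([x,y,.084],R0,.04); f()
def go(a): robot.move_l(piv+tilt(a)@[0,0,.035],tilt(a)@R0,.02); robot.wait(.1); return f()
for a in(4,8,11,13.5):
    s=go(a)
    if np.linalg.norm(s["force"])>15: print("contact"); break
robot.wait(.4); p,d=robot.read_camera("scene"); cv2.imwrite("pics/tilt.png",cv2.resize(p[80:240,290:490,::-1],None,fx=3,fy=3)); f()
m=robot.camera_model("scene"); X=cloud(d,m["K"],m["R"],m["t"]); np.savez("tilt.npz",X=X,p=p)
```

```text
15.13 [0.4971 0.1679 0.0841] [-0.4 -0.5 -2.6] [ 0.  0. -1.] 0.0335
15.51 [0.499  0.1678 0.0836] [ 0.3  0.2 -2.6] [-0.069 -0.    -0.998] 0.0334
15.88 [0.5012 0.168  0.0835] [-0.3  0.2 -2.7] [-0.138 -0.    -0.99 ] 0.0334
16.23 [0.5032 0.168  0.0833] [ 0.6  0.9 -2.2] [-0.189 -0.    -0.982] 0.0334
16.58 [0.5048 0.168  0.083 ] [ 0.9 -0.4 -3. ] [-0.232 -0.    -0.973] 0.0336
17.03 [0.5052 0.168  0.0831] [-0.1  0.3 -3. ] [-0.233  0.    -0.972] 0.0333
```

View pics/tilt.png

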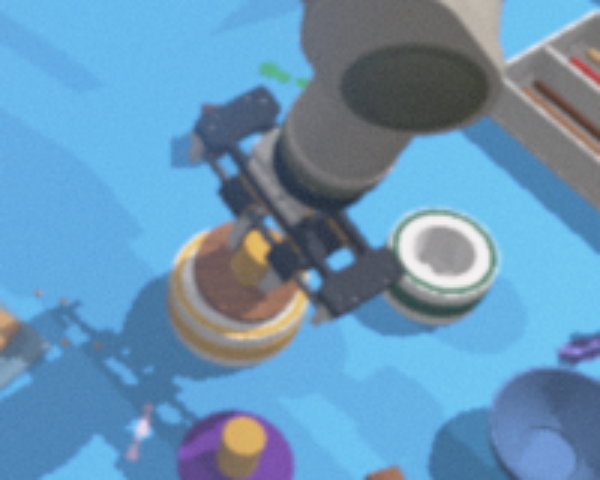

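The former sits tipped in the mould, with its shoulder at crop (250,275) and the rim visible below it. I'll measure the shoulder's tilt before returning it.

Run:
```python
from h import *
z=np.load("tilt.npz");X=z["X"];p=z["p"].astype(int)
u0,v0=290,80
X=X[v0+140//2:v0+110,u0+60:u0+103].reshape(-1,3);c=p[v0+70:v0+110,u0+60:u0+103].reshape(-1,3)
k=(c[:,0]-c[:,2]>25)&(c[:,0]<165)&np.isfinite(X[:,0])&(X[:,2]>.055)&(X[:,2]<.09)&(np.hypot(X[:,0]-.5,X[:,1]-.168)>.02)
P=X[k]
r=least_squares(lambda q:P@[0,0,1]-P[:,:2]@q[:2]-q[2],[0,0,.07],loss="soft_l1",f_scale=.002).x
print(len(P),"tilt",np.degrees(np.arctan(r[:2])),r)
```

```text
205 tilt [-13.53117682  -0.03228962] [-0.24065434 -0.00056356  0.19550774]
```

The measured tilt is 13.5°. Now I'll set it back home, release and retreat.

Run:
```python
from bench import robot
from h import *
def f():
    s=robot.get_state();print(round(s["t"],2),np.round(s["tcp_pos"],4),np.round(s["force"],1),round(s["gripper_width"],4));return s
x,y=.497,.168; piv=np.array([x,y,.049])
for a in(7,0): robot.move_l(piv+tilt(a)@[0,0,.035],tilt(a)@R0,.02)
robot.wait(.1); f()
for z in(.075,.070,.068,.0675,.067):
    robot.move_l([x,y,z],R0,.04); robot.wait(.1); s=f()
    if s["force"][2]>8 or np.hypot(*s["force"][:2])>8: break
robot.command_gripper(.09); robot.wait(.2); f()
robot.move_l([x,y,.14],R0,.08); robot.move_l([x,y,.22],R0,.15); robot.wait(.3)
p,d,K,R,t=wrist(robot); X=cloud(d,K,R,t); cv2.imwrite("pics/wend.png",p[:,:,::-1])
P=slab(X,[x,y],.05,.07,.047); P=P[np.hypot(P[:,0]-x,P[:,1]-y)>.022]
A=np.c_[P[:,:2],np.ones(len(P))]; q=np.linalg.lstsq(A,P[:,2],rcond=None)[0]; print("shoulder",circ(P),"tilt",np.degrees(q[:2]))
P=slab(X,[x,y],.098,.115,.03); print("knob",circ(P)); f()
```

```text
17.85 [0.4983 0.1681 0.0839] [ 0.9 -0.  -2.3] 0.0335
18.32 [0.497  0.168  0.0749] [-0.4 -0.9 -2.5] 0.0333
18.7 [0.4969 0.1681 0.07  ] [-0.  -0.7 -2.7] 0.0334
19.05 [0.4969 0.168  0.068 ] [-0.1 -0.4 -1.8] 0.0333
19.4 [0.497  0.168  0.0679] [-0.9 -1.3  5.8] 0.0331
19.75 [0.497  0.1679 0.0678] [-2.6 -2.  12.7] 0.0331
20.98 [0.497 0.168 0.067] [ 0.6 -0.2 -0.3] 0.0902
shoulder [0.497  0.168  0.0471 0.4969 0.1742 0.0587] tilt [-0.0277262   0.03479836]
knob [0.4963 0.1679 0.0171 0.4969 0.1689 0.1066]
23.07 [0.4968 0.168  0.2195] [ 0.2 -0.4 -0.3] 0.0899
```

View pics/wend.png

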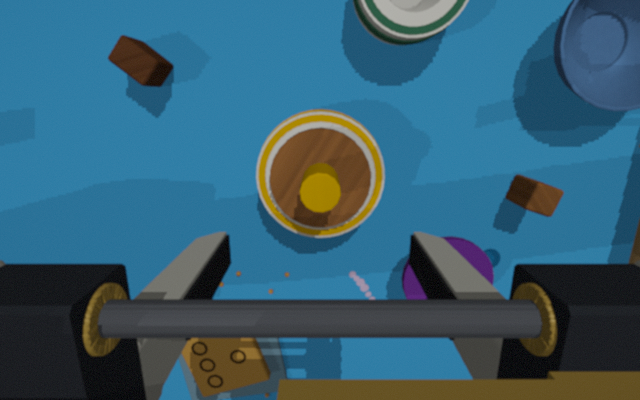

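The former sits level and centred in the yellow-ringed mould at (320,175). Its shoulder top is at z 0.0587 and its knob top at 0.1066, so it is home, and nothing is touching it.

```bash
python3 -c "
from bench import robot
print(robot.finish_job())"
```

```text
the job is handed in; nothing more can be done
None
```

The yellow-knobbed wooden former was lowered fully home in the yellow mould, eased up 16 mm and tipped 13.5°, then set back home and upright and released; the job is handed in at about 23 s, with the green former and the purple look-alikes left alone.

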